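# Close the curing box and set its selector

### The job

The guitar bridge in the curing box is ready to cure: lower the box's hinged lid gently until it is fully closed. Then turn the selector knob beside it so that its pointer clicks home at the long bar mark (not one of the dots). Leave the bridge in the box and everything else on the bench where it is.

Things in the scene. Friction and masses are not known exactly. Their poses are not given: they have to be found in the camera images.
- curer: grey sheet-metal curing box fixed to the bench, 180 (x) x 370 (y) x 90 high. Origin: centre of its underside; z up, x away from the side that faces the robot, y left. Left part, y -55 to +185: open well under the lid (walls and floor 6 mm). Right part, y -185 to -55: solid control wing, flat top at height 90, selector's axis at (0, -120)
- lid (a joint): the lid's hinge angle in rad: 0 = fully closed, flat on the rim; grows as the lid rises, 1.57 = upright, 1.75 = stop. The hinge is stiff: the lid stays where it is left, and 1 to 6 N at the free edge moves it
- lid_hinge (a point): middle of the hinge line, along the box's y on its far rim: at (90, 65, 90) in the box's frame. The lid is a flat grey plate without a handle, 190 from hinge line to free edge, 240 wide, 10 thick above the hinge line; closed, it overhangs the near wall by 10 and its top is 100 high. The point turns with the lid
- lid_edge (a point): middle of the lid's free edge, on its outer (upper) face: 190 from the hinge line
- selector (a joint): the selector's angle in rad, growing clockwise seen from above; 0 = pointer straight at the box's near side (its -x). Four click positions, at 0, 0.698, 1.396 and 2.094, each with a black mark on the wing's top: round dots at the first, second and fourth, a long bar at the third (1.396). About 0.07 N m turns it
- selector_grip (a point): on the selector's vertical axis, 31 above the wing's top: the height to grip. The selector is a black disc 50 across, 8 high, with an upright bar 46 long, 14 wide, its top 39 above the wing; the bar lies along the pointer (white nose at the disc's edge, white line on top). The point turns with it; its -x is the pointer's direction
- blank: dark wooden guitar bridge, 30 x 130 x 16, lying on the floor of the well; origin centre of its underside
- sander: cork sanding block with a wooden back, 60 x 110 x 38, lying in front of the curing box; origin centre of its underside
- glue: closed yellow glue bottle with a green cap, 64 across, 170 tall, standing left of the curing box; origin centre of its underside
- mallet: wooden mallet lying right of the curing box, 280 long, head 70 x 110 x 70; origin centre of its underside
- tool_can: dark steel can with pencils and awls, 70 across, about 180 tall, standing behind the control wing; origin centre of its underside
- plane: wooden hand plane, 200 x 62 x 90, lying far to the left; origin centre of its underside
- chisel: chisel-like driver with a wooden handle, 220 long, lying near the robot on the left; origin centre of its underside
Not all that is in view belongs to the job. Of the things shaped like the blank, the wooden one is meant.

How it is judged:
On the way, in this order (a step that is already met when the one before it is completed fails the run):
1. the lid is fully closed, the selector not yet at the bar mark (value of joint lid below 0.03 rad), for 0.2 s.
2. the selector points at the bar mark, the lid still closed (value of joint lid below 0.03 rad and value of joint selector between 1.246 and 1.546 rad), for 0.2 s.
At the end, for the whole second after the job is handed in: the lid is closed (joint under 0.03 rad), the selector rests within 0.15 rad of the bar mark (1.396 rad), and the bridge lies on the floor of the box (all of step 2 and velocity of joint selector between -0.1 and 0.1 rad/s and z of blank in the frame of curer below 0.02 m); the robot touches nothing.
It fails at once if the lid is slammed (it closes faster than 2.5 rad/s) (velocity of joint lid below -2.5 rad/s).
It fails at once if the bridge in the box is shifted by more than 40 mm (distance of blank from where it was at the start of the episode above 0.04 m).
It fails at once if something else on the bench is shifted by more than 40 mm (distance of any of sander, glue, mallet, tool_can, plane, chisel from where it was at the start of the episode above 0.04 m).
It also fails if it takes over 56 s, if anything falls off the work surface, if the arm or the gripper's body presses on something with over 40 N, if the wrist force passes 120 N, or if a joint passes its speed limit or range.

### The arm

A 6-joint arm with a two-finger parallel gripper is mounted at the origin on the work surface. World frame = base frame: x ahead of the robot, y to its left, z up, the work surface at z = 0. Lengths are in m, angles in rad, forces in N, time in s.
With the tool pointing down it reaches from about 0.15 to 0.775 m from the base axis. Payload 6.1 kg.
Tool frame: the origin (TCP) lies on the mounting face of the last link; the fingertips stand 173 mm ahead of it and the grasp point (between the pads) lies 155 mm ahead of it; z points along the fingers, y is the line along which they close (so a half turn about z gives the same grasp; the last joint's range is limited). The gripper opens to 85 mm and grips with 20 to 120 N. Pads are 22 mm wide; open, the fingers measure 114 mm over their backs; the gripper's body (76 mm by 85 mm) begins 54 mm behind the grasp point. The pads swing forward as they close: fully open they stand 13 mm farther back than shut.
Start: joints at [1.106, 0.126, -0.04, 1.405, 0, 1.571], TCP at [0.235, 0.469, 0.405] pointing down, gripper open.
Joint ranges: [-2.72, 2.72], [-0.95, 1.95], [-1.27, 1.35], [-1.78, 2.02], [-1.46, 1.47], [-3.14, 3.14]. Speed limits (rad/s): [2.39, 2.39, 3.01, 3.14, 3.14, 3.14].

### API

Orientations are given as a unit quaternion [x, y, z, w].
In Python, from rig import get_state, get_image, job_done, boxes_of gives the robot as it stands. The module is installed in compiled form; this text tells all that it offers.
- The arm moves only by the tool servo_tool, never from a script. Its argument "series" is a list of rows, each a list of 7 numbers: the shift along the world's x, y, z normalised to -1 to 1, where 1 is 40 mm, then the turn, a rotation vector about the world's x, y, z normalised to -1 to 1, where 1 is 0.1 rad, then the closure, from -1 (fully open) to 1 (shut). A call has 1 to 20 rows; each row shifts and turns the commanded pose from where the row before left it; what a row does not reach is not made up. A row lasts 1/12 s, in which the tool goes at most 41.7 mm and 7.16 degrees, less where a joint would pass 70% of its speed; a pose out of reach is approached as far as the arm can. A call with a number of a shift or a turn outside -1 to 1 is refused whole. A call with a gripper value outside its range is refused whole. The fingers move at their own pace and stop on an object; "squeeze" is the grip in N (left out, the last holds). Time passes only in rows, so rows that do not move let the fingers close. It gives the time, the measured TCP pose, the force, the opening and the grip force at its end, in the units of the state.
- get_state(): the state, without advancing time (a new reading comes with each control period).
- get_image(name): name is "scene" or "top" or "wrist"; returns a dict with "img" (384x512x3 uint8, red, green, blue), "z_map" (384x512 float32, m along the optical axis (not along the pixel's ray), 0 where there is no reading), "intrinsics" (3x3 intrinsics, pixels), "k1" (the pictures are not rectified: a ray, as slopes to the right and down, at radius r is drawn at 1 + k1 r^2 times it, then the intrinsics apply), "rvec" (rotation vector, rad) and "tvec" (3), from world to camera coordinates, as OpenCV has them; the wrist camera has in their place "mount" (4x4, takes a point from camera to tool coordinates, whose origin is the TCP and whose axes are the flange's). Camera axes: x right, y down, z forward; pixel columns grow to the right and rows downward; lengths in m; the calibration is good to about 2 mm. A picture is of the moment at which its call begins: read the wrist's pose just before it.
- job_done(): hands the job in; it is judged then, once.
Trained networks look in the newest picture that a camera, given by its name, has taken for a name from the list of things; names that differ only in an ending like _2 or _b are one class to them, and where a whole thing is asked for, a point or a joint stands for the part that bears it (a point fixed in the world has none). Each returns a list of dicts, best first, with "confidence" (0 to 1); they miss things now and then, are a little off and sometimes report something else, mostly with a low value. They report only what shows in the picture. A call takes as long as a camera call. They do not tell look-alikes from the thing itself.
- boxes_of(camera, query): "extent" ([centre column, centre row, width, height] in pixels, round what is visible of it).
The state is a dict: "time_s": time; "joints": joint angles; "dq": joint speeds; "joint_efforts": joint torques, N m; "tcp_pos": TCP position; "eef_rot": TCP orientation; "force": force on the tool from outside, world axes, zero at the start; "ft_torque": the same for the moment, N m; "gripper_width": finger opening in m; "grip_force": force on a finger pad.
Only numpy, scipy, OpenCV 4.12 (cv2) and the standard library are available. Lean on these libraries where they do the work, as an engineer would, in place of code of your own. Each camera call takes 0.05 s, during which the arm holds its last target. There are 200 camera calls.

## Working session

There is one attempt and no reset: what is moved stays moved. The work goes in short steps, Python scripts to look and compute and a tool call to move; the robot and the scene stay as the last step left them, time stands still between calls to the robot, and variables do not carry over. Pictures are saved under pics/ and viewed, at most 10 in all, crops included, and the job is handed in when it is done.

Besides the shell and the picture viewer there is one more tool, called as name([rows], argument=value, ...), one row to a line, values as JSON. servo_tool: Moves the arm, as the interface text tells. Its arguments: {"type":"object","properties":{"series":{"type":"array","items":{"type":"array","items":{"type":"number","minimum":-1,"maximum":1}}},"squeeze":{"type":"number"}},"required":["series"]}

```bash
mkdir -p pics
cat > h.py <<'E'
import numpy as np, cv2
from rig import *
from scipy.spatial.transform import Rotation as R
def grab(n):
    s=get_state(); d=get_image(n); d['s']=s; return d
def cloud(d):
    z=d['z_map']; K=d['intrinsics']; h,w=z.shape
    uv=np.stack(np.meshgrid(np.arange(w),np.arange(h)),-1).reshape(-1,1,2).astype(float)
    n=cv2.undistortPoints(uv,np.array(K),np.array([d['k1'],0,0,0.])).reshape(h,w,2)
    P=np.dstack([n*z[...,None],z])
    if 'mount' in d:
        M=np.array(d['mount']); P=P@M[:3,:3].T+M[:3,3]
        r=R.from_quat(d['s']['eef_rot']).as_matrix(); P=P@r.T+np.array(d['s']['tcp_pos'])
    else:
        r=cv2.Rodrigues(np.array(d['rvec'],float))[0]; P=(P-np.array(d['tvec']).ravel())@r
    P[z==0]=np.nan
    return P
E
python3 - <<'E'
from h import *
for n in ['scene','top']:
    d=grab(n); P=cloud(d); np.savez(''+n,P=P,img=d['img'])
    cv2.imwrite(f'pics/{n}0.png',d['img'][...,::-1])
    for q in ['curer','lid','selector','blank','sander','glue','mallet','tool_can']:
        for b in boxes_of(n,q)[:3]:
            c=np.array(b['extent']); p=P[int(min(c[1],383)),int(min(c[0],511))]
            print(n,q,round(b['confidence'],2),c.round(),p.round(3))
print(get_state())
E
```

```text
scene curer 0.83 [213. 161. 109. 108.] [0.616 0.036 0.215]
scene curer 0.36 [263. 206.  22.  42.] [0.555 0.205 0.121]
scene lid 0.84 [207. 158.  55.  89.] [0.619 0.006 0.205]
scene blank 0.87 [230. 248.  10.  36.] [0.696 0.224 0.019]
scene blank 0.8 [177. 214.  35.  20.] [0.768 0.011 0.018]
scene blank 0.63 [241. 118.  21.  28.] [ 0.358 -0.201  0.021]
scene sander 0.95 [260. 153.  32.  29.] [ 0.406 -0.014  0.037]
scene glue 0.69 [262. 206.  23.  37.] [0.557 0.208 0.119]
scene glue 0.21 [262. 154.  30.  28.] [ 0.403 -0.006  0.037]
scene mallet 0.73 [155. 122.  67.  46.] [ 0.632 -0.367  0.039]
scene tool_can 0.66 [149. 156.  28.  40.] [ 0.743 -0.197  0.091]
scene tool_can 0.4 [376. 293.  60.  59.] [0.437 0.608 0.048]
top curer 0.59 [334. 182. 123.  64.] [ 0.575 -0.102  0.008]
top lid 0.65 [319. 161.  88.  18.] [ 0.617 -0.024  0.237]
top selector 0.47 [372. 179.  19.  20.] [ 0.576 -0.2    0.128]
top blank 0.89 [301. 125.  13.  44.] [0.769 0.008 0.015]
top blank 0.84 [361. 249.  40.  13.] [ 0.357 -0.191  0.015]
top blank 0.7 [239. 145.  36.  30.] [0.698 0.219 0.017]
top sander 0.9 [309. 
[... 359 characters left out ...]
ts': array([ 1.10596292e+00,  1.25800865e-01, -3.95832574e-02,  1.40538200e+00,
        2.74709732e-05,  1.57081023e+00]), 'dq': array([ 9.44801693e-05,  5.68910759e-04, -4.46225687e-04,  4.25454094e-03,
        9.99752548e-04,  1.12223339e-03]), 'joint_efforts': array([ 4.96106350e-04, -4.35691309e+01,  3.53090143e+01,  1.00851146e-03,
        3.32418790e-05, -4.70611965e-06]), 'tcp_pos': array([0.23533819, 0.46929185, 0.40470175]), 'eef_rot': array([ 2.30336681e-01,  9.73110997e-01,  1.78612672e-05, -9.88745535e-06]), 'force': array([ 0.56248646,  0.49178888, -0.58064101]), 'ft_torque': array([ 0.00823958,  0.00621173, -0.03494164]), 'grip_force': 0.0, 'gripper_width': 0.08529393764292494}
```

Run:
```python
from h import *
a=np.load('top.npz')['img'][80:280,200:460,::-1]; b=np.load('scene.npz')['img'][80:280,130:330,::-1]
cv2.imwrite('pics/both.png',np.hstack([cv2.resize(a,None,fx=1.7,fy=1.7,interpolation=2),cv2.resize(b,None,fx=1.7,fy=1.7,interpolation=2)]))
P=np.load('top.npz')['P']
# wing top points
m=(abs(P[...,2]-.09)<.006)&(P[...,0]>.45)&(P[...,0]<.72)&(P[...,1]>-.3)&(P[...,1]<.2)
Q=P[m]; print(len(Q),cv2.minAreaRect(Q[:,:2].astype(np.float32)))
m=(P[...,2]>.107)&(P[...,2]<.28)&(P[...,0]>.45)&(P[...,0]<.69)&(P[...,1]>-.3)&(P[...,1]<.145)
Q=P[m]; 
k=Q[Q[:,1]<-.14]; print('knob',len(k),k.mean(0),cv2.minAreaRect(k[k[:,2]>.122][:,:2].astype(np.float32)))
l=Q[Q[:,1]>-.14]; print('lid',len(l),l.min(0),l.max(0)); c=l.mean(0); print(c,np.linalg.svd(l-c,full_matrices=False)[2])
P=np.load('scene.npz')['P']
l=P[(P[...,2]>.11)&(P[...,2]<.3)&(P[...,0]>.5)&(P[...,0]<.72)&(P[...,1]>-.13)&(P[...,1]<.13)]
print('scene lid',len(l),l.min(0),l.max(0)); c=np.median(l,0); print(c,np.linalg.svd(l-c,full_matrices=False)[2])
```

```text
2372 ((0.5855913758277893, -0.0360521525144577), (0.23461805284023285, 0.4697335362434387), 6.5265889167785645)
knob 88 [ 0.57686822 -0.20610352  0.12591414] ((0.5773688554763794, -0.20793417096138), (0.01438459288328886, 0.045628245919942856), 56.23821258544922)
lid 1050 [ 0.58300188 -0.13828132  0.1071679 ] [0.66388037 0.10281629 0.27942269]
[ 0.61814019 -0.01718935  0.22124884] [[ 0.10898007 -0.99396381  0.01262059]
 [-0.29688616 -0.02042919  0.95469433]
 [-0.94867379 -0.10778953 -0.29732047]]
scene lid 2376 [ 0.58019393 -0.12999962  0.11002304] [0.66201438 0.10752433 0.28090978]
[ 0.62225683 -0.00399569  0.20457992] [[-0.11946718  0.99282208  0.00564954]
 [-0.27593852 -0.03866896  0.96039713]
 [ 0.95372193  0.11317701  0.27857752]]
```

View pics/both.png

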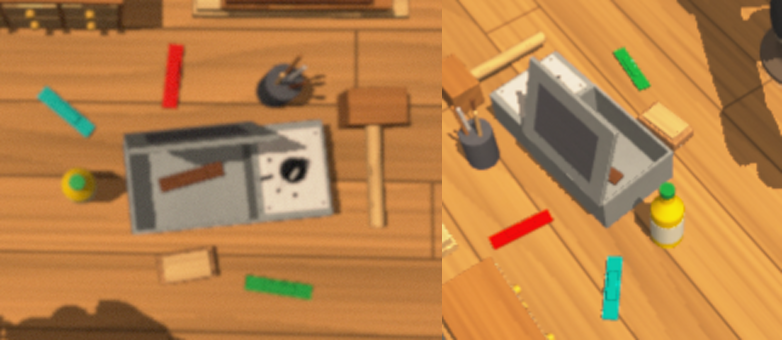

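The pictures show the box seen from above, with the lid leaning towards the robot at about 1.27 rad. In the crop's left half the knob is at (293,170), the bar mark at (265,177), and dots at (278,163), (278,190) and (296,195). The wooden blank in the well is at (190,177); the red, teal and green bars lie outside the box and are decoys.

Possible mix-ups, by crop pixel:
- **Marks:** the long bar at (265,177) could be confused with the three dots, so I choose the bar.
- **Lid:** the grey plate at (210,140) is the only candidate.
- **Blanks:** wooden at (190,177), red at (173,75), teal at (65,110), green at (278,287). None of them should be touched.

Next I'll move above the box for a close check with the wrist camera.

servo_tool([
  [0.35,-0.5,0.65,0,0,0.3,1],
  [0.35,-0.6,0.65,0,0,0.3,1],
  [0.35,-0.7,0.65,0,0,0.3,1],
  [0.35,-0.8,0.65,0,0,0.3,1],
  [0.35,-0.8,0,0,0,0.3,1],
  [0.35,-0.8,0,0,0,0.3,1],
  [0.35,-0.8,0,0,0,0.3,1],
  [0.35,-0.8,0,0,0,0.3,1],
  [0.35,-0.8,0,0,0,0.3,1],
  [0.35,-0.8,0,0,0,0.3,1],
  [0.35,-0.8,0,0,0,0.3,1],
  [0.35,-0.8,0,0,0,0.3,1],
  [0.35,-0.8,0,0,0,0.3,1],
  [0.35,-0.8,0,0,0,0.3,1],
  [0.35,-0.8,0,0,0,0.3,1],
  [0.35,-0.8,0,0,0,0.3,1],
  [0.35,-0.8,0,0,0,0.3,1],
  [0.35,-0.8,0,0,0,0.3,1],
  [0.35,-0.8,0,0,0,0.3,1],
  [0,0,0,0,0,0,1],
])

```text
time_s: 2.57
tcp_pos: [0.5027, -0.1177, 0.5061]
eef_rot: [-0.051, 0.999, -0.001, -0.001]
force: [-0.5, 0.3, -0.4]
gripper_width: -0.0
grip_force: 0.0
```

Run:
```python
from h import *
d=grab('wrist'); P=cloud(d); s=d['s']; print(s['tcp_pos'],s['eef_rot'],s['joints'].round(3),s['force'])
r=R.from_quat(s['eef_rot']).as_matrix(); print('tool y',np.degrees(np.arctan2(r[1,1],r[0,1])))
np.savez('w1',P=P,img=d['img']); cv2.imwrite('pics/w1.png',cv2.resize(d['img'][...,::-1],None,fx=1.5,fy=1.5))
m=(abs(P[...,2]-.09)<.005)&(P[...,0]>.42)&(P[...,0]<.72)&(P[...,1]>-.32)&(P[...,1]<.2)
Q=P[m]; W=Q[Q[:,1]<-.17]; print('wing',len(W),np.median(W[:,2]),cv2.minAreaRect(W[:,:2].astype(np.float32)))
k=P[(P[...,2]>.122)&(P[...,2]<.14)&(P[...,0]>.53)&(P[...,0]<.63)&(P[...,1]>-.26)&(P[...,1]<-.15)]
print('bar',len(k),k.mean(0),cv2.minAreaRect(k[:,:2].astype(np.float32)))
l=P[(P[...,2]>.11)&(P[...,2]<.32)&(P[...,0]>.5)&(P[...,0]<.72)&(P[...,1]>-.14)&(P[...,1]<.13)]
if len(l): c=np.median(l,0); print('lid',len(l),l.min(0),l.max(0),c,np.linalg.svd((l-c)[::7],full_matrices=False)[2])
```

```text
[ 0.50266767 -0.11774364  0.5060638 ] [-5.07969544e-02  9.98708590e-01 -6.77410889e-04 -6.02636687e-04] [-0.23   0.133  0.192  1.631 -0.002 -0.331] [-0.50784611  0.33078797 -0.39079894]
tool y 95.82345790510277
wing 8293 0.08947279630695287 ((0.576433002948761, -0.21798798441886902), (0.1783544272184372, 0.11411797255277634), 6.127502918243408)
bar 380 [ 0.57462508 -0.2092109   0.12746235] ((0.5757689476013184, -0.2097134292125702), (0.014154883101582527, 0.04502382129430771), 53.35377502441406)
lid 4906 [ 0.58112565 -0.11399607  0.11001229] [0.64241433 0.1027939  0.27563045] [0.59874123 0.06123852 0.22988479] [[ 0.25779471 -0.15416086 -0.95382195]
 [ 0.05234751 -0.98351081  0.17310755]
 [-0.96478061 -0.09455641 -0.24547395]]
```

View pics/w1.png

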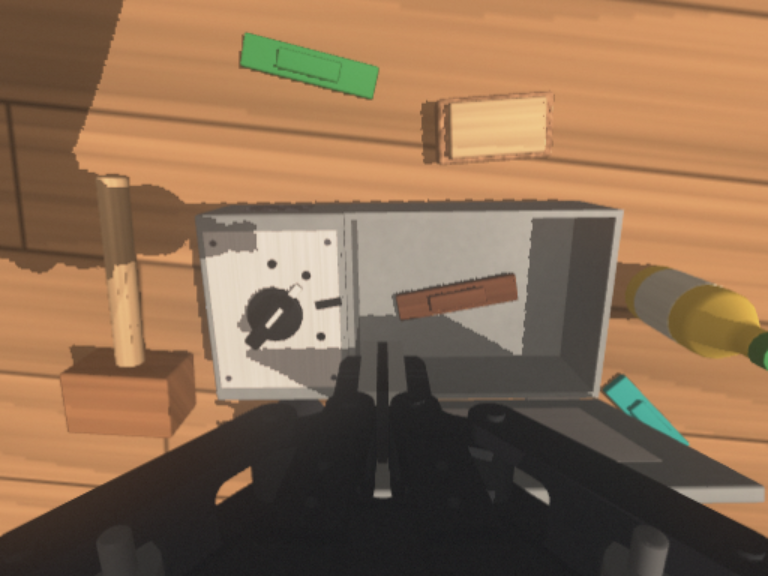

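The wrist view shows the pointer's white nose at (296,287), aimed at the second dot at (305,275). The long bar mark is at (327,302), and the bridge at (457,296) is in the well. Measured against the model: yaw is 6.1°, the wing top reads z 0.0895 (given 0.090), and the knob axis is at (0.576,-0.210). That puts the hinge at (0.645,-0.016), with the lid at about 1.29 rad. Next I'll go behind the lid.

servo_tool([
  [0.72,0.44,0,0,0,0,1],
  [0.72,0.44,0,0,0,0,1],
  [0.72,0.44,0,0,0,0,1],
  [0.72,0.44,0,0,0,0,1],
  [0.72,0.44,0,0,0,0,1],
  [0.72,0.44,0,0,0,0,1],
  [0,0,0,0,0,0,1],
  [0,0,-0.5,0,0,0,1],
  [0,0,-0.5,0,0,0,1],
  [0,0,-0.5,0,0,0,1],
  [0,0,-0.5,0,0,0,1],
  [0,0,0,0,0,0,1],
])

```text
time_s: 3.62
tcp_pos: [0.6725, -0.007, 0.4234]
eef_rot: [-0.053, 0.999, 0.0, -0.003]
force: [0.5, -0.8, -1.0]
gripper_width: -0.0001
grip_force: 0.0
```

servo_tool([
  [-0.32,-0.035,0,0,0,0,1],
  [-0.32,-0.035,0,0,0,0,1],
  [-0.32,-0.035,0,0,0,0,1],
  [-0.32,-0.035,0,0,0,0,1],
  [-0.25,-0.027,-0.08,0,0,0,1],
  [-0.25,-0.027,-0.08,0,0,0,1],
  [-0.25,-0.027,-0.08,0,0,0,1],
  [-0.24,-0.026,-0.135,0,0,0,1],
  [-0.24,-0.026,-0.135,0,0,0,1],
  [-0.24,-0.026,-0.135,0,0,0,1],
])

```text
time_s: 4.45
tcp_pos: [0.563, -0.0194, 0.4041]
eef_rot: [-0.053, 0.999, -0.0, 0.002]
force: [2.3, -0.8, 0.3]
gripper_width: -0.0002
grip_force: 1.1
```

Run:
```python
from h import *
d=grab('scene'); P=cloud(d); s=d['s']; print(s['tcp_pos'],s['force'])
cv2.imwrite('pics/s2.png',cv2.resize(d['img'][80:280,130:330,::-1],None,fx=2.5,fy=2.5))
l=P[(P[...,2]>.105)&(P[...,2]<.3)&(P[...,0]>.45)&(P[...,0]<.72)&(P[...,1]>.03)&(P[...,1]<.13)]
c=np.median(l,0); n=np.linalg.svd(l-c,full_matrices=False)[2][2]; print(len(l),l.max(0),n,'theta',np.arctan2(abs(n[0]),abs(n[2])))
```

```text
[ 0.56301929 -0.01937177  0.40414083] [ 2.34177311 -0.84187482  0.25851299]
1063 [0.64542267 0.10565124 0.25252178] [0.79756245 0.11298259 0.59256145] theta 0.9318124709694366
```

View pics/s2.png

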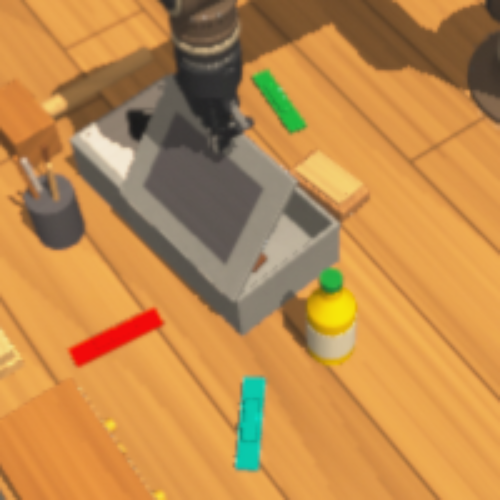

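The picture shows the finger at (225,130) pushing the lid down. The lid is at about 0.93 rad, as planned, so I'll continue along the arc.

servo_tool([
  [-0.2,-0.022,-0.18,0,0,0,1],
  [-0.2,-0.022,-0.18,0,0,0,1],
  [-0.2,-0.022,-0.18,0,0,0,1],
  [-0.17,-0.018,-0.22,0,0,0,1],
  [-0.17,-0.018,-0.22,0,0,0,1],
  [-0.17,-0.018,-0.22,0,0,0,1],
  [-0.12,-0.013,-0.25,0,0,0,1],
  [-0.12,-0.013,-0.25,0,0,0,1],
  [-0.12,-0.013,-0.25,0,0,0,1],
  [-0.07,-0.007,-0.27,0,0,0,1],
  [-0.07,-0.007,-0.27,0,0,0,1],
  [-0.04,-0.004,-0.25,0,0,0,1],
  [0,0,-0.2,0,0,0,1],
  [0,0,0,0,0,0,1],
])

```text
time_s: 5.67
tcp_pos: [0.4973, -0.0266, 0.2832]
eef_rot: [-0.053, 0.999, 0.0, -0.001]
force: [0.7, 0.6, -0.1]
gripper_width: 0.0003
grip_force: 0.0
```

servo_tool([
  [0,0,-0.1,0,0,0,1],
  [0,0,-0.1,0,0,0,1],
  [0,0,-0.1,0,0,0,1],
  [0,0,0,0,0,0,1],
])

```text
time_s: 6.0
tcp_pos: [0.4977, -0.0267, 0.2738]
eef_rot: [-0.053, 0.999, -0.0, 0.001]
force: [-5.1, -0.5, 14.1]
gripper_width: 0.0002
grip_force: 6.9
```

Run:
```python
from h import *
d=grab('scene'); P=cloud(d); s=d['s']; print(s['tcp_pos'],s['force'])
c0=np.array([.563,-.0904]); ex=np.array([.994,.107]); ey=np.array([-.107,.994])
u=(P[...,:2]-c0)@ex; v=(P[...,:2]-c0)@ey
m=(P[...,2]>.08)&(P[...,2]<.14)&(abs(u)<.085)&(v>.09)&(v<.175)
A=np.c_[u[m],v[m],np.ones(m.sum())]; print(m.sum(),np.linalg.lstsq(A,P[...,2][m],rcond=None)[0])
```

```text
[ 0.49766165 -0.02674532  0.27384638] [-5.07510758 -0.45584244 14.12371836]
1100 [ 0.00067264 -0.00787456  0.10226638]
```

servo_tool([
  [0,0,0,0,0,0,1],
  [0,0,0,0,0,0,1],
  [0,0,0.6,0,0,0,0.5],
  [0,0,0.8,0,0,0,0],
  [0,0,0.9,0,0,0,0],
  [0.244,-0.572,0,0,0,-0.873,0],
  [0.244,-0.572,0,0,0,-0.873,0],
  [0.244,-0.572,0,0,0,-0.873,0],
  [0.244,-0.572,0,0,0,-0.873,0],
  [0.244,-0.572,0,0,0,-0.873,0],
  [0.244,-0.572,0,0,0,-0.873,0],
  [0.244,-0.572,0,0,0,-0.873,0],
  [0.244,-0.572,0,0,0,-0.873,0],
  [0,0,0,0,0,0,0],
])

```text
time_s: 7.22
tcp_pos: [0.577, -0.2132, 0.3631]
eef_rot: [0.295, 0.955, -0.001, 0.0]
force: [0.2, 0.6, 0.6]
gripper_width: 0.0428
grip_force: 0.0
```

Run:
```python
from h import *
d=grab('wrist'); P=cloud(d); s=d['s']; print(s['tcp_pos'],s['eef_rot'],s['gripper_width'],s['joints'].round(2))
r=R.from_quat(s['eef_rot']).as_matrix(); print('tool y',np.degrees(np.arctan2(r[1,1],r[0,1])))
cv2.imwrite('pics/w3.png',d['img'][...,::-1])
k=P[(P[...,2]>.122)&(P[...,2]<.14)&(P[...,0]>.53)&(P[...,0]<.63)&(P[...,1]>-.26)&(P[...,1]<-.15)]
print('bar',len(k),k.mean(0),cv2.minAreaRect(k[:,:2].astype(np.float32)))
c0=np.array([.563,-.0904]); ex=np.array([.994,.107]); ey=np.array([-.107,.994])
d=grab('top');P=cloud(d);u=(P[...,:2]-c0)@ex; v=(P[...,:2]-c0)@ey
m=(P[...,2]>.08)&(P[...,2]<.14)&(abs(u)<.085)&(v>.09)&(v<.175)
A=np.c_[u[m],v[m],np.ones(m.sum())]; print(m.sum(),np.linalg.lstsq(A,P[...,2][m],rcond=None)[0])
```

```text
[ 0.57700337 -0.21321517  0.36310578] [ 2.95292692e-01  9.55406642e-01 -5.37039675e-04  2.92162246e-04] 0.04280486310081503 [-0.35  0.3   0.09  1.36 -0.    0.25]
tool y 55.649793340684546
bar 1145 [ 0.57504874 -0.20935098  0.12764643] ((0.5760501027107239, -0.20993199944496155), (0.013957307673990726, 0.04536547511816025), 54.24269485473633)
1460 [-0.00211601 -0.00554072  0.10083499]
```

View pics/w3.png

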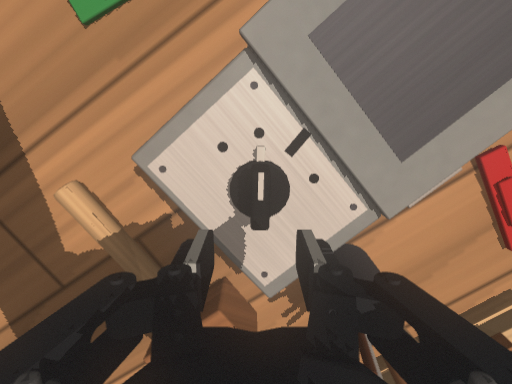

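The lid is shut and flat (slope about 0). The pointer's nose at (260,153) is aimed at the second dot at (259,132), and the bar mark is at (298,141). The fingers straddle the knob bar, so I'll descend and grip.

servo_tool([
  [-0.025,0.075,-0.42,0,0,-0.1,0],
  [0,0,-0.42,0,0,0,0],
  [0,0,-0.42,0,0,0,0],
  [0,0,-0.42,0,0,0,0],
  [0,0,-0.42,0,0,0,0],
  [0,0,0,0,0,0,0],
  [0,0,0,0,0,0,0.5],
  [0,0,0,0,0,0,1],
  [0,0,0,0,0,0,1],
  [0,0,0,0,0,0,1],
  [0,0,0,0,0,0,1],
], squeeze=25)

```text
time_s: 8.23
tcp_pos: [0.5745, -0.2069, 0.2817]
eef_rot: [0.297, 0.955, -0.0, 0.001]
force: [-3.5, -0.9, 6.1]
gripper_width: 0.0131
grip_force: 28.6
```

servo_tool([
  [0,0,0,0,0,-0.69,1],
  [0,0,0,0,0,-0.69,1],
  [0,0,0,0,0,-0.69,1],
  [0,0,0,0,0,-0.69,1],
  [0,0,0,0,0,-0.69,1],
  [0,0,0,0,0,-0.69,1],
  [0,0,0,0,0,-0.69,1],
  [0,0,0,0,0,-0.69,1],
  [0,0,0,0,0,-0.69,1],
  [0,0,0,0,0,-0.69,1],
  [0,0,0,0,0,0,1],
  [0,0,0,0,0,0,1],
  [0,0,0,0,0,0,1],
])

```text
time_s: 9.32
tcp_pos: [0.5753, -0.2064, 0.2817]
eef_rot: [0.601, 0.799, 0.001, 0.001]
force: [1.1, 2.9, 6.2]
gripper_width: 0.0134
grip_force: 28.5
```

Run:
```python
from h import *
s=get_state(); r=R.from_quat(s['eef_rot']).as_matrix(); print('tool y',np.degrees(np.arctan2(r[1,1],r[0,1])),s['ft_torque'])
```

```text
tool y 16.051604554796207 [ 0.67348283 -0.17963842  0.03383804]
```

Torque is small and the tool is at 16.05° against a target of 16.1°. I'll release, lift and verify.

servo_tool([
  [0,0,0,0,0,0,0.5],
  [0,0,0,0,0,0,0.2],
  [0,0,0,0,0,0,0],
  [0,0,0,0,0,0,0],
  [0,0,0.4,0,0,0,0],
  [0,0,0.5,0,0,0,0],
  [0,0,0.6,0,0,0,0],
  [0,0,0.6,0,0,0,0],
  [0,0,0,0,0,0,0],
])

```text
time_s: 10.07
tcp_pos: [0.5752, -0.2071, 0.3692]
eef_rot: [0.602, 0.798, 0.001, 0.003]
force: [-0.3, -0.4, 0.3]
gripper_width: 0.0427
grip_force: 0.0
```

Run:
```python
from h import *
d=grab('wrist'); P=cloud(d); s=d['s']; print(s['time_s'],s['tcp_pos'],s['force'])
cv2.imwrite('pics/w4.png',d['img'][...,::-1])
k=P[(P[...,2]>.122)&(P[...,2]<.14)&(P[...,0]>.53)&(P[...,0]<.63)&(P[...,1]>-.26)&(P[...,1]<-.15)]
print('bar',len(k),k.mean(0),cv2.minAreaRect(k[:,:2].astype(np.float32)))
c0=np.array([.563,-.0904]); ex=np.array([.994,.107]); ey=np.array([-.107,.994])
d=grab('top');P=cloud(d);u=(P[...,:2]-c0)@ex; v=(P[...,:2]-c0)@ey
m=(P[...,2]>.08)&(P[...,2]<.14)&(abs(u)<.085)&(v>.09)&(v<.175)
A=np.c_[u[m],v[m],np.ones(m.sum())]; print(m.sum(),np.linalg.lstsq(A,P[...,2][m],rcond=None)[0])
```

```text
10.0667 [ 0.57517221 -0.20713993  0.36917051] [-0.33259808 -0.41395102  0.31937541]
bar 1092 [ 0.5758465  -0.20876558  0.12751087] ((0.5760191082954407, -0.2098008692264557), (0.013910227455198765, 0.04525529965758324), 16.231409072875977)
1462 [-0.00240427 -0.00761888  0.10123177]
```

View pics/w4.png

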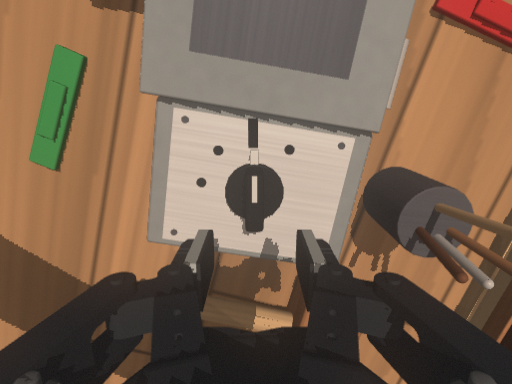

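The pointer's nose at (254,155) lines up with the long bar mark at (253,133). The bar measures 16.2° against the expected 16.1°, the lid is flat, and the gripper is clear.

```bash
python3 -c "from rig import *; print(job_done())"
```

```text
the job is handed in; nothing more can be done
None
```

The lid is fully closed, the selector's pointer sits at the long bar mark, the gripper is clear, and the job was handed in at about 10 s on the robot's clock; the hand-in returned no verdict.

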